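# Load the lacquer curing turner

### The job

Slide the clear dust shield of the lacquer curing turner fully open - its catch may or may not be holding it, so try it, and if it is stuck turn the round knob clockwise. Lift every lacquered work carrier hanging on the drying rack up and off its peg and put each on a spindle of its own, turning it under light pressure until its cross key drops into the socket and it sits fully home. When all are home, slide the shield fully shut again and let go, leaving the other things on the bench where they are.

Things in the scene. Friction and masses are not known exactly. Their poses are not given: they have to be found in the camera images.
- carrier0: work carrier (2 or 3 present, all alike; peg goes through its stirrup). Origin: centre of the underside of a black shell-flecked disc, 64 dia x 8 mm; z up its axis. On the disc: stirrup legs at y +-17 mm, window 28 mm wide in y, z 8 to 38, open along x; top bar 40 (y) x 16 (x), z 38 to 46; wooden grip block 26 (x) x 16 mm (y), z 46 to 80: pinch it across its y. 220 g
- carrier1: second work carrier, like carrier0. Under the disc all carriers have a steel cross key: two crossed bars 46 mm long and 10.5 mm wide, along x and along y, 12 mm deep (z -12 to 0), and at the centre a round pin of 19.2 mm dia down to z = -24 mm, its last 6 mm tapered.
- carrier2: third work carrier, like carrier0. Carriers start hanging upright on the rack's pegs, their x roughly along the peg.
- spindle0 (a point): right-hand (-y) spindle: point on its vertical axis at the mouth (top face) of its socket, axes as the turner's. Socket: steel block 56 mm square, 30 mm high, with a cross-shaped slot 15 mm wide right through (30 mm deep). Each socket is fixed at an angle of its own, anywhere, NOT given by this frame; the pattern repeats every 90 degrees.
- spindle1 (a point): middle spindle, same point and socket as spindle0. The pin enters at any angle until the key bars rest on the socket face (carrier origin 12 mm above this point); where key and slot agree within about 5 degrees it drops until the disc lies on the face (carrier origin at this point). Any carrier fits any spindle.
- spindle2 (a point): left-hand (+y) spindle, same point and socket as spindle0. Spindles are 90 mm apart along the turner's y; walls 10 mm thick stand 70 mm outside the outer two, rising 83 mm above this point. The open shield's edge is 75 mm beyond the axes in x.
- turner: lacquer curing turner, fixed: green base 320 x 430 x 40 mm with three spindle sockets in a row, a clear sliding dust shield above them and a catch housing at its right (-y) end. Origin: on the table under the middle spindle; x points away from the robot, z up.
- shield (a joint): travel of the shield in m: 0 = closed over the spindles, 0.15 = fully open, slid along the turner's +x away from the robot; about 2 N of friction. Its clear plate (140 x 345 x 6 mm, underside 155 mm above the table) passes over carriers that are home (tops at 150 mm) but hits others. Held by the catch it moves under 4 mm.
- shield_grip (a point): on the shield: point to grip on its black upright handle fin, 13 mm below the fin's top; fin is 14 mm thick (turner's x), 50 mm long (turner's y), standing 40 mm above the plate. It moves with the shield.
- knob_grip (a point): on the turner: point on the vertical axis of the round steel catch knob, 40 mm dia, 32 mm high (13 above this point, 19 below, where a 54 mm collar lies on the 120 mm high housing). Catch held or not: cannot be seen. Clockwise from above releases (0.15 N m): 30 degrees from full lock frees the shield, stop at 80 degrees. It stays where left.
- rack: wooden drying rack, fixed: base board, and a rail along its y (top 146 mm high, front face 60 mm beyond the hanging points in +x) with three flat steel pegs that point to its -x, towards the robot. Origin: on the table under the middle peg's hanging point; z up.
- peg0 (a point): peg 0: point on its top face (150 mm high) at the middle of where a carrier hangs (carrier origin 38 mm below); axes of the rack. The peg runs along x, 10 mm wide, 8 mm thick, and ends 30 mm towards -x in an upturned tip 10 mm high: lift a carrier more than 10 mm, then draw it off along -x. Pegs are 85 mm apart.
- peg1 (a point): peg 1: point on its top face (150 mm high) at the middle of where a carrier hangs (carrier origin 38 mm below); axes of the rack. The peg runs along x, 10 mm wide, 8 mm thick, and ends 30 mm towards -x in an upturned tip 10 mm high: lift a carrier more than 10 mm, then draw it off along -x. Pegs are 85 mm apart.
- peg2 (a point): peg 2: point on its top face (150 mm high) at the middle of where a carrier hangs (carrier origin 38 mm below); axes of the rack. The peg runs along x, 10 mm wide, 8 mm thick, and ends 30 mm towards -x in an upturned tip 10 mm high: lift a carrier more than 10 mm, then draw it off along -x. Pegs are 85 mm apart.
- sand_tin1: bystander: open tin of sand, 84 mm dia, 45 mm high; origin at the centre of its underside.
- sand_tin2: bystander: open tin of sand, 84 mm dia, 45 mm high; origin at the centre of its underside.
- lacquer_jar: bystander: amber jar with white cap, 76 mm dia, 90 mm high; origin at the centre of its underside.
- panel_block: bystander: black lacquer panel 130 x 90 mm on a metal block, 38 mm high; origin at the centre of its underside.
- steel_strip: bystander: steel strip 20 x 140 x 4 mm; origin at the centre of its underside.
- whetstone: bystander: small grey stone 60 x 26 x 20 mm; origin at the centre of its underside.
- clear_cup: bystander: clear plastic cup, 80 mm dia, 70 mm high; origin at the centre of its underside.

How it is judged (in metres and radians):
On the way, in this order (a step that is already met when the one before it is completed fails the run):
1. the shield is slid open (at least 135 mm of its 150 mm) (value of joint shield above 0.135 m), for 0.2 s.
2. with the shield still open (at least 100 mm), every carrier present sits home on a spindle (((horizontal distance between carrier0 and spindle0 below 0.005 m and z of carrier0 in the frame of spindle0 between -0.004 and 0.004 m) or (horizontal distance between carrier0 and spindle1 below 0.005 m and z of carrier0 in the frame of spindle1 between -0.004 and 0.004 m) or (horizontal distance between carrier0 and spindle2 below 0.005 m and z of carrier0 in the frame of spindle2 between -0.004 and 0.004 m)) and angle between each of carrier0, carrier1, carrier2's own z axis and vertical below 0.08 rad and ((horizontal distance between carrier1 and spindle0 below 0.005 m and z of carrier1 in the frame of spindle0 between -0.004 and 0.004 m) or (horizontal distance between carrier1 and spindle1 below 0.005 m and z of carrier1 in the frame of spindle1 between -0.004 and 0.004 m) or (horizontal distance between carrier1 and spindle2 below 0.005 m and z of carrier1 in the frame of spindle2 between -0.004 and 0.004 m)) and ((horizontal distance between carrier2 and spindle0 below 0.005 m and z of carrier2 in the frame of spindle0 between -0.004 and 0.004 m) or (horizontal distance between carrier2 and spindle1 below 0.005 m and z of carrier2 in the frame of spindle1 between -0.004 and 0.004 m) or (horizontal distance between carrier2 and spindle2 below 0.005 m and z of carrier2 in the frame of spindle2 between -0.004 and 0.004 m)) and value of joint shield above 0.1 m), for 0.2 s.
3. the shield is slid shut (value of joint shield below 0.008 m), for 0.2 s.
At the end, for the whole second after the job is handed in: Every carrier present is home on a spindle (within 5 mm of its axis, disc within 4 mm of lying on the socket face, upright within 4.6 degrees) and at rest, and the shield is shut to within 8 mm (((horizontal distance between carrier0 and spindle0 below 0.005 m and z of carrier0 in the frame of spindle0 between -0.004 and 0.004 m) or (horizontal distance between carrier0 and spindle1 below 0.005 m and z of carrier0 in the frame of spindle1 between -0.004 and 0.004 m) or (horizontal distance between carrier0 and spindle2 below 0.005 m and z of carrier0 in the frame of spindle2 between -0.004 and 0.004 m)) and angle between each of carrier0, carrier1, carrier2's own z axis and vertical below 0.08 rad and ((horizontal distance between carrier1 and spindle0 below 0.005 m and z of carrier1 in the frame of spindle0 between -0.004 and 0.004 m) or (horizontal distance between carrier1 and spindle1 below 0.005 m and z of carrier1 in the frame of spindle1 between -0.004 and 0.004 m) or (horizontal distance between carrier1 and spindle2 below 0.005 m and z of carrier1 in the frame of spindle2 between -0.004 and 0.004 m)) and ((horizontal distance between carrier2 and spindle0 below 0.005 m and z of carrier2 in the frame of spindle0 between -0.004 and 0.004 m) or (horizontal distance between carrier2 and spindle1 below 0.005 m and z of carrier2 in the frame of spindle1 between -0.004 and 0.004 m) or (horizontal distance between carrier2 and spindle2 below 0.005 m and z of carrier2 in the frame of spindle2 between -0.004 and 0.004 m)) and value of joint shield below 0.008 m and linear speed of each of carrier0, carrier1, carrier2 below 0.02 m/s); the robot touches nothing.
It fails at once if a bystander is moved more than 30 mm from where it stood (distance of any of sand_tin1, sand_tin2, lacquer_jar, panel_block, steel_strip, whetstone, clear_cup from where it was at the start of the episode above 0.03 m).
Of carrier0, carrier1, carrier2 only 2 to 3 are there at a start; the rules pass over those that are not, and their reading is None.
Once in a run the grip may slacken for a moment while it holds something.
It also fails if it takes over 210 s, if anything falls off the work surface, if the arm or the gripper's body presses on something with over 40 N, if the wrist force passes 120 N, or if a joint passes its speed limit or range.

### The arm

A 6-joint arm with a two-finger parallel gripper is mounted at the origin on the work surface. World frame = base frame: x ahead of the robot, y to its left, z up, the work surface at z = 0. Lengths are in mm, angles in rad, forces in N, time in s.
With the tool pointing down it reaches from about 350 to 875 mm from the base axis. Payload 4.2 kg.
Tool frame: the origin (TCP) lies between the finger pads; the fingertips stand 17 mm ahead of it and the grasp point (between the pads) lies 2 mm behind it; z points along the fingers, y is the line along which they close (so a half turn about z gives the same grasp; the last joint's range is limited). The gripper opens to 85 mm and grips with 20 to 120 N. Pads are 22 mm wide; open, the fingers measure 114 mm over their backs; the gripper's body (76 mm by 85 mm) begins 54 mm behind the grasp point. The pads swing forward as they close: fully open they stand 13 mm farther back than shut.
Start: joints at [1.453, 0.385, 0.008, 0, -1.194, -0.259], TCP at [229.934, 581.145, 248.312] pointing down, gripper open.
Joint ranges: [-3.14, 3.14], [-1.21, 2.06], [-1.07, 1.41], [-3.16, 2.05], [-2.99, -0.16], [-3.1, 3.1]. Speed limits (rad/s): [2.79, 2.79, 3.14, 3.14, 3.14, 3.14].

### API

Orientations are given as a unit quaternion [x, y, z, w].
In Python, from bench import arm, get_image, get_calibration, job_done gives the robot as it stands (arm), with the cameras as plain functions and the job as plain functions.
- The arm moves only by the tool jog_arm, called after "Emit:" in YAML: its name, and indented under it one key for each argument. Schema: {"type":"object","properties":{"motion":{"type":"object","properties":{"moves":{"type":"array","items":{"type":"array","items":{"type":"number"},"minItems":6,"maxItems":6},"minItems":1,"maxItems":10}},"additionalProperties":false,"required":["moves"]},"jaw":{"type":"number"},"only":{"type":"string"},"quiet":{"type":"boolean"},"lines":{"type":"string"}},"required":["motion"],"additionalProperties":false}. motion is an object whose key "moves" holds a list of rows, 1 to 10 of them, each of 6 numbers: dx, dy, dz in mm, then a rotation vector rx, ry, rz in rad; each row is the pose to reach, as a shift and turn from the pose commanded when the call began, along the tool's axes at that moment; what a row does not reach only later rows make up. A row lasts 1/10 s, in which the tool goes at most 50 mm and 0.15 rad, less where a joint would pass 70% of its speed; a pose out of reach is approached as far as the arm can. jaw is the finger opening in mm, set as the call begins (left out keeps the last). The fingers move at their own pace and stop on an object; the grip force is fixed at half the most. Time passes only in rows, so rows that do not move let the fingers close. The tool returns the time, the measured TCP pose, the force, the opening and the grip force at its end. only (a regular expression) keeps the lines of the reply that match it, lines (a string "A,B") keeps lines A to B, and quiet returns only ok. Input that does not fit is refused with a message, and nothing moves.
- arm.read_state(): the state, without advancing time (a new reading comes with each control period).
- get_image(name): name is "scene" or "top"; returns the picture (400x640x3 uint8, blue, green, red); there is no depth.
- get_calibration(name): a dict with "K" (3x3 intrinsics, pixels), "D" ([k1, k2, p1, p2, k3] as OpenCV has them; the pictures are not rectified), "rvec" (rotation vector, rad) and "tvec" (3), from world to camera coordinates, as OpenCV has them. Camera axes: x right, y down, z forward; pixel columns grow to the right and rows downward; lengths in mm; the calibration is good to about 2 mm. A picture is of the moment at which its call begins. get_calibration takes no time and is no camera call.
- job_done(): hands the job in; it is judged then, once.
The state is a dict: "clock": time; "joints": joint angles; "joint_vel": joint speeds; "joint_efforts": joint torques, N m; "position": TCP position; "ee_rot": TCP orientation; "contact_force": force on the tool from outside, world axes, zero at the start; "wrist_torque": the same for the moment, N m; "gripper_width": finger opening in mm; "grasp_force": force on a finger pad.
Only numpy, scipy, OpenCV 4.12 (cv2) and the standard library are available. Lean on these libraries where they do the work, as an engineer would, in place of code of your own. Each camera call takes 0.05 s, during which the arm holds its last target. There are 200 camera calls.

## Working session

There is one attempt and no reset: what is moved stays moved. The work goes in short steps, Python scripts to look and compute and a tool call to move; the robot and the scene stay as the last step left them, time stands still between calls to the robot, and variables do not carry over. Pictures are saved under pics/ and viewed, at most 16 in all, crops included, and the job is handed in when it is done.

```bash
ls; mkdir -p pics
```

Run:
```python
from bench import arm, get_image, get_calibration, job_done
import cv2
for n in("scene","top"):
    cv2.imwrite(f"pics/{n}0.png",get_image(n)); c=get_calibration(n); print(n,c)
s=arm.read_state(); print(s)
```

```text
bench.py
pics
scene {'K': array([[369.70267121,   0.        , 319.92191543],
       [  0.        , 369.70267121, 200.54015054],
       [  0.        ,   0.        ,   1.        ]]), 'D': array([-0.08144194,  0.        ,  0.        ,  0.        ,  0.        ]), 'rvec': array([ 1.73630027,  1.48110163, -0.76838167]), 'tvec': array([ -61.28954838, -168.11361001, 1532.029037  ])}
top {'K': array([[408.93311202,   0.        , 312.07947809],
       [  0.        , 408.93311202, 196.38758219],
       [  0.        ,   0.        ,   1.        ]]), 'D': array([-0.00328293,  0.        ,  0.        ,  0.        ,  0.        ]), 'rvec': array([ 2.12062292, -2.14613388,  0.19824646]), 'tvec': array([ -33.73590675,  523.36494344, 1154.81098942])}
{'clock': 0.1, 'joints': array([ 1.45260787e+00,  3.85466925e-01,  6.76606973e-03, -4.22326159e-04,
       -1.19399191e+00, -2.58595042e-01]), 'joint_vel': array([-0.00129705, -0.00232111,  0.00305107, -0.00052451, -0.00151163,
       -0.00038902]), 'joint_efforts': array([-9.76023730e-04, -3.93322670e+01,  1.88928437e+01,  4.19799462e+00,
       -2.61430163e-03,  6.77414135e-06]), 'position': array([229.76650845, 580.7127418 , 247.34190499]), 'ee_rot': array([ 9.82291648e-01, -1.87355762e-01, -1.29278234e-04,  9.59652261e-04]), 'contact_force': array([-0.38653915,  0.32743218, -0.78632274]), 'wrist_torque': array([-0.01339397,  0.01141794, -0.0141305 ]), 'grasp_force': 0.0, 'gripper_width': 85.48234871836104}
```

View pics/scene0.png

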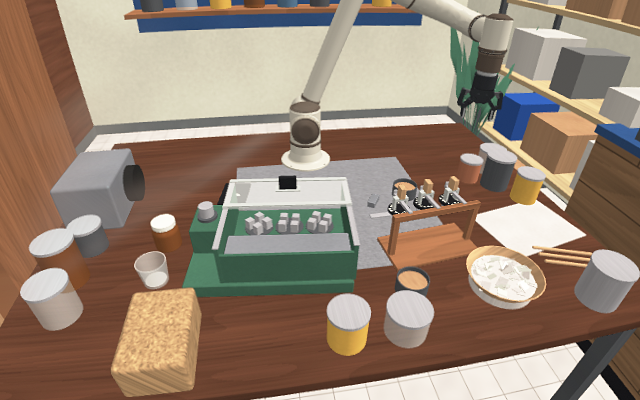

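View pics/top0.png

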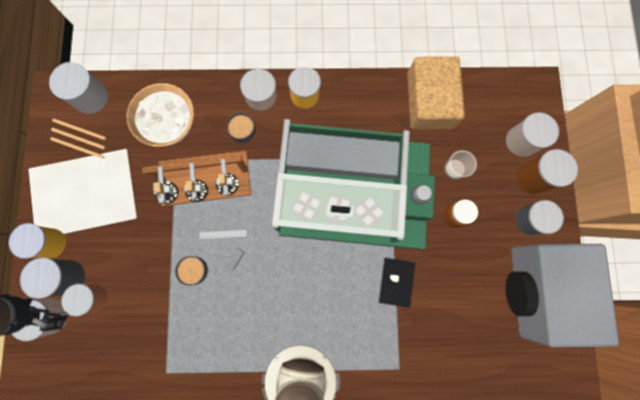

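The scene shows three carriers on the rack (top ≈ (165,190), (196,189), (228,183)), the shield closed with its fin at (340,209), the knob at (422,194), and the sockets visible through the plate.

Create h.py:
```python
from bench import arm, get_image, get_calibration, job_done
import cv2, numpy as np
from scipy.spatial.transform import Rotation as R
C={n:get_calibration(n) for n in("scene","top")}
def ray(n,p):
    c=C[n]; u=cv2.undistortPoints(np.array([[p]],float),c["K"],c["D"])[0,0]
    M=cv2.Rodrigues(c["rvec"])[0]; return -M.T@c["tvec"], M.T@np.array([u[0],u[1],1])
def onz(n,p,z):
    o,d=ray(n,p); return (o+d*(z-o[2])/d[2])[:2]
def tri(pt,ps):
    A=[];b=[]
    for n,p in(("top",pt),("scene",ps)):
        o,d=ray(n,p); d/=np.linalg.norm(d); P=np.eye(3)-np.outer(d,d); A.append(P);b.append(P@o)
    return np.linalg.solve(sum(A),sum(b))
def proj(n,X):
    c=C[n]; return cv2.projectPoints(np.array([X],float),c["rvec"],c["tvec"],c["K"],c["D"])[0].reshape(-1,2)[0]
def crop(n,x,y,w,h,k,name):
    im=get_image(n); cv2.imwrite("pics/"+name,cv2.resize(im[y:y+h,x:x+w],None,fx=k,fy=k,interpolation=cv2.INTER_CUBIC))
def tool(target,yaw=None):
    """row in the tool's axes to reach world target (mm) and a finger-closing direction yaw (world, mod pi), tool vertical"""
    s=arm.read_state(); Q=R.from_quat(s["ee_rot"]); d=Q.inv().apply(np.array(target)-s["position"])
    y=Q.apply([0,1,0]); cur=np.arctan2(y[1],y[0])
    if yaw is None: yaw=cur
    dy=(yaw-cur+np.pi/2)%np.pi-np.pi/2
    Qt=R.from_euler('z',dy)*Q
    z=Qt.apply([0,0,1]); Qt=R.align_vectors([[0,0,-1]],[z])[0]*Qt
    print("row",np.round(d,1),np.round((Q.inv()*Qt).as_rotvec(),3),"pos",s["position"].round(1),"j6 %.2f cur %.3f dyaw %.3f w %.1f"%(s["joints"][5],cur,dy,s["gripper_width"]),"t %.1f"%s["clock"])
```

Run:
```python
from h import *
crop("top",268,112,175,140,4,"t_turner.png"); crop("top",140,140,120,75,6,"t_rack.png")
crop("scene",370,170,115,95,6,"s_rack.png")
```

```text
(no output)
```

View pics/t_turner.png

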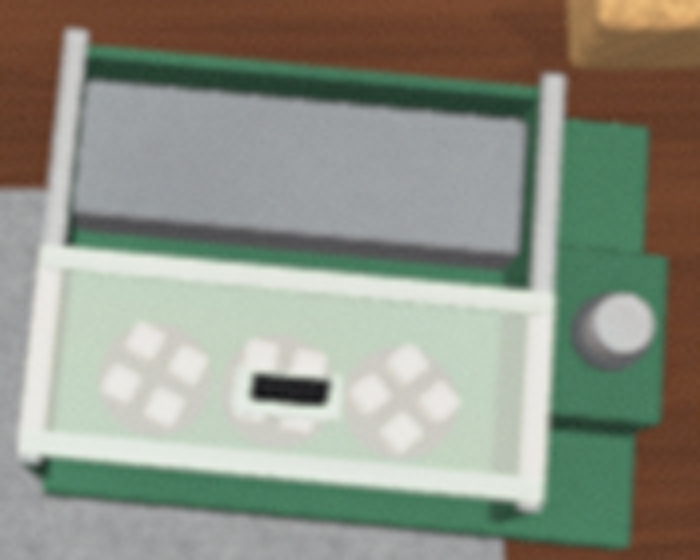

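View pics/t_rack.png

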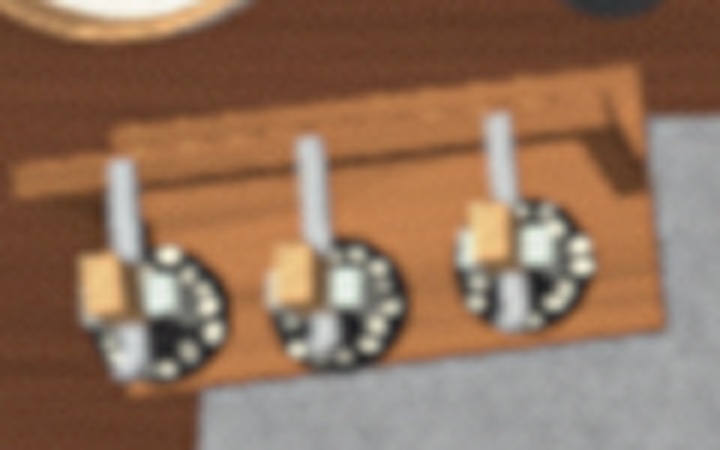

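View pics/s_rack.png

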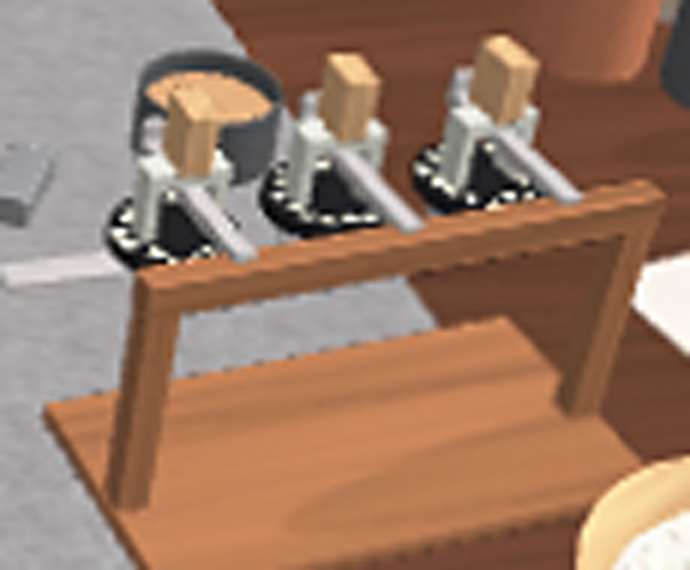

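The crops show the fin's black top at crop (291,389), sockets centred at about (155,373) and (404,397), and the knob top at (623,323). The rack crop shows wooden grip blocks at about (103,287), (296,277) and (491,234).

Run:
```python
from h import *
f=lambda u,v,k,x,y:((u+.5)/k-.5+x,(v+.5)/k-.5+y)
T=lambda u,v:f(u,v,4,268,112)
print("cams",ray("top",(0,0))[0].round(),ray("scene",(0,0))[0].round())
im=get_image("top"); hsv=cv2.cvtColor(im,cv2.COLOR_BGR2HSV)
m=np.zeros(im.shape[:2],np.uint8); m[195:225,320:360]=(im.max(2)[195:225,320:360]<70)*255
c=max(cv2.findContours(m,0,2)[0],key=cv2.contourArea); r=cv2.minAreaRect(c);print("fin",r,onz("top",r[0],199), [onz("top",p,201).round(1) for p in cv2.boxPoints(r)])
print("knob",onz("top",T(623,323),152))
ns=[onz("top",T(155.5,373.5),70),onz("top",T(404,397.5),70)];print("sock",ns,np.linalg.norm(ns[0]-ns[1]))
d=ns[0]-ns[1];print("turner yaw",np.arctan2(-d[0],d[1]))
# plate front edge
a,b=onz("top",T(20,457),161),onz("top",T(545,508),161);d=a-b;print(np.arctan2(-d[0],d[1]),np.linalg.norm(d))
R_=lambda u,v:f(u,v,6,140,140)
# orange grip block masks
m=cv2.inRange(hsv,(8,90,200),(22,180,255)); 
mm=np.zeros_like(m); mm[178:196,150:232]=m[178:196,150:232]
for c in cv2.findContours(mm,0,2)[0]:
    if cv2.contourArea(c)>8: r=cv2.minAreaRect(c);print("blk",r,onz("top",r[0],190))
for u,v in((122,160),(311,138),(497,113)): print("pegroot",onz("top",R_(u,v),150))
for u,v in((130,375),(324,352),(514,325)): print("pegtip",onz("top",R_(u,v),160))
d=onz("top",R_(108,130),146)-onz("top",R_(636,66),146); print("rail yaw",np.arctan2(-d[0],d[1]))
S=lambda u,v:f(u,v,6,370,170)
for t,s in(((101,273),(505,48)),((293,262),(352,68)),((490,220),(195,103))): print("tri",tri(R_(*t),S(*s)).round(1))
# arm reach prep: fin
```

```text
cams [ 312.  -28. 1229.] [1349. -169.  728.]
fin ((339.99591064453125, 209.04510498046875), (16.29643440246582, 4.979465961456299), 5.194429397583008) [ 462.23800654 -109.05996695] [array([457.7, -87.6]), array([470.4, -89. ]), array([ 466.2, -130.2]), array([ 453.5, -128.7])]
knob [ 511.71658986 -338.00582123]
sock [array([493.8154602 , -23.42975713]), array([ 474.39714773, -201.14373979])] 178.77172732481117
turner yaw -0.10883544781166171
-0.10889954454988512 344.4431214275964
blk ((156.5, 187.0), (8.0, 5.0), 90.0) [526.51954644 363.23575218]
blk ((187.5, 184.5), (9.0, 7.0), 90.0) [532.2355296  283.53932405]
blk ((221.0, 180.0), (4.0, 4.0), 90.0) [543.20601143 197.27389153]
pegroot [592.01541614 372.14883308]
pegroot [601.3460134  287.38784007]
pegroot [612.13950964 203.67521537]
pegtip [491.89573608 359.81680397]
pegtip [501.21833511 274.94396891]
pegtip [512.40031918 191.52651859]
rail yaw 0.11503679637216616
tri [529.4 359.5 198.3]
tri [534.  279.  196.6]
tri [551.7 195.3 196. ]
```

Run:
```python
from h import *
tool([462,-109,260],-0.109)
```

```text
row [469.7 556.1 -11.6] [ 1.000e-03 -1.000e-03  1.303e+00] pos [229.9 581.  247.9] j6 -0.26 cur -1.948 dyaw -1.303 w 85.3 t 0.3
```

Emit:
jog_arm:
  motion: {"moves":[[470, 556, -12, 0, 0, 1.303], [470, 556, -12, 0, 0, 1.303], [470, 556, -12, 0, 0, 1.303], [470, 556, -12, 0, 0, 1.303], [470, 556, -12, 0, 0, 1.303], [470, 556, -12, 0, 0, 1.303], [470, 556, -12, 0, 0, 1.303], [470, 556, -12, 0, 0, 1.303], [470, 556, -12, 0, 0, 1.303], [470, 556, -12, 0, 0, 1.303]]}
  jaw: 50

```text
clock: 1.3
position: [389.6, 105.5, 257.1]
ee_rot: [-0.667, 0.745, -0.0, 0.001]
contact_force: [1.0, 0.1, -0.1]
gripper_width: 50.2
grasp_force: 0.0
```

Run:
```python
from h import *
tool([462,-109,240],-0.109)
```

```text
row [205.3 -95.4  17. ] [-0.001  0.001 -0.001] pos [389.6 105.5 257.1] j6 -0.78 cur 3.032 dyaw 0.001 w 50.2 t 1.3
```

Emit:
jog_arm:
  motion: {"moves":[[205, -95, 17, 0, 0, 0], [205, -95, 17, 0, 0, 0], [205, -95, 17, 0, 0, 0], [205, -95, 17, 0, 0, 0], [205, -95, 17, 0, 0, 0], [205, -95, 17, 0, 0, 0]]}
  jaw: 50

```text
clock: 1.9
position: [462.1, -109.5, 238.9]
ee_rot: [-0.666, 0.746, 0.0, -0.001]
contact_force: [-0.3, 0.2, 0.5]
gripper_width: 49.9
grasp_force: 0.0
```

Run:
```python
from h import *
tool([462,-109,186],-0.109)
```

```text
row [-0.5  0.1 52.9] [ 0.001 -0.001 -0.005] pos [ 462.1 -109.5  238.9] j6 -0.23 cur 3.028 dyaw 0.005 w 49.9 t 1.9
```

Emit:
jog_arm:
  motion: {"moves":[[0, 0, 26, 0, 0, 0], [0, 0, 53, 0, 0, 0], [0, 0, 53, 0, 0, 0], [0, 0, 53, 0, 0, 0]]}
  jaw: 50

```text
clock: 2.3
position: [461.9, -106.4, 187.1]
ee_rot: [-0.668, 0.744, -0.0, -0.0]
contact_force: [-0.7, -0.6, 1.1]
gripper_width: 49.8
grasp_force: 0.0
```

Emit:
jog_arm:
  motion: {"moves":[[0, 0, 0, 0, 0, 0], [0, 0, 0, 0, 0, 0], [0, 0, 0, 0, 0, 0], [0, 0, 0, 0, 0, 0], [0, 0, 0, 0, 0, 0], [0, 0, 0, 0, 0, 0]]}
  jaw: 5

```text
clock: 2.9
position: [464.7, -106.6, 188.4]
ee_rot: [-0.668, 0.744, -0.003, 0.003]
contact_force: [5.7, -0.8, 0.5]
gripper_width: 13.2
grasp_force: 60.5
```

Run:
```python
from h import *
c,s=np.cos(-.109),np.sin(-.109);p=arm.read_state()["position"]
tool(p+np.array([c,s,0])*15)
```

```text
row [  0.  -15.    0.1] [-0.008  0.001  0.   ] pos [ 464.7 -106.6  188.4] j6 -0.23 cur 3.033 dyaw 0.000 w 13.2 t 2.9
```

Emit:
jog_arm:
  motion: {"moves":[[0, -3, 0, 0, 0, 0], [0, -6, 0, 0, 0, 0], [0, -9, 0, 0, 0, 0], [0, -12, 0, 0, 0, 0], [0, -12, 0, 0, 0, 0]]}

```text
clock: 3.4
position: [474.8, -107.7, 188.4]
ee_rot: [-0.668, 0.744, -0.001, 0.001]
contact_force: [0.3, 3.0, 5.5]
gripper_width: 13.3
grasp_force: 61.3
```

Emit:
jog_arm:
  motion: {"moves":[[0, -15, 0, 0, 0, 0], [0, -30, 0, 0, 0, 0], [0, -45, 0, 0, 0, 0], [0, -60, 0, 0, 0, 0], [0, -75, 0, 0, 0, 0], [0, -90, 0, 0, 0, 0], [0, -105, 0, 0, 0, 0], [0, -120, 0, 0, 0, 0], [0, -132, 0, 0, 0, 0], [0, -140, 0, 0, 0, 0]]}

```text
clock: 4.4
position: [613.8, -122.9, 188.4]
ee_rot: [-0.668, 0.744, -0.0, 0.001]
contact_force: [-2.6, 2.5, 5.6]
gripper_width: 13.2
grasp_force: 61.5
```

Emit:
jog_arm:
  motion: {"moves":[[0, 0, 0, 0, 0, 0], [0, 0, 0, 0, 0, 0], [0, 0, 0, 0, 0, 0]]}

```text
clock: 4.7
position: [613.9, -122.9, 188.5]
ee_rot: [-0.668, 0.744, -0.001, 0.001]
contact_force: [0.8, 1.6, 5.1]
gripper_width: 13.1
grasp_force: 61.4
```

Emit:
jog_arm:
  motion: {"moves":[[0, 0, 0, 0, 0, 0], [0, 0, 0, 0, 0, 0], [0, 0, 0, 0, 0, 0], [0, 0, -45, 0, 0, 0], [0, 0, -80, 0, 0, 0], [0, 0, -80, 0, 0, 0]]}
  jaw: 50

```text
clock: 5.3
position: [615.3, -123.9, 272.8]
ee_rot: [-0.668, 0.744, -0.004, 0.004]
contact_force: [0.6, 0.5, 1.0]
gripper_width: 49.9
grasp_force: 0.0
```

Run:
```python
from h import *
tool([530,195,255],1.686)
```

```text
row [-307.8  119.5   16.3] [-0.01   0.007  1.347] pos [ 615.3 -123.9  272.8] j6 -0.17 cur 3.033 dyaw -1.347 w 49.9 t 5.3
```

Emit:
jog_arm:
  motion: {"moves":[[-308, 120, 16, 0, 0, 1.347], [-308, 120, 16, 0, 0, 1.347], [-308, 120, 16, 0, 0, 1.347], [-308, 120, 16, 0, 0, 1.347], [-308, 120, 16, 0, 0, 1.347], [-308, 120, 16, 0, 0, 1.347], [-308, 120, 16, 0, 0, 1.347], [-308, 120, 16, 0, 0, 1.347], [-308, 120, 16, 0, 0, 1.347], [-308, 120, 16, 0, 0, 1.347]]}
  jaw: 50

```text
clock: 6.3
position: [526.4, 196.5, 249.8]
ee_rot: [-0.056, 0.998, -0.0, -0.001]
contact_force: [-1.0, 0.3, -0.9]
gripper_width: 49.9
grasp_force: 0.0
```

Run:
```python
from h import *
tool([530,195,255],1.686)
crop("top",268,112,175,140,4,"t_open.png")
crop("top",140,160,110,55,7,"t_rack2.png")
```

```text
row [-3.4 -1.9 -5.2] [-0.    -0.001 -0.003] pos [526.4 196.5 249.8] j6 -2.10 cur 1.683 dyaw 0.003 w 49.9 t 6.3
```

View pics/t_open.png

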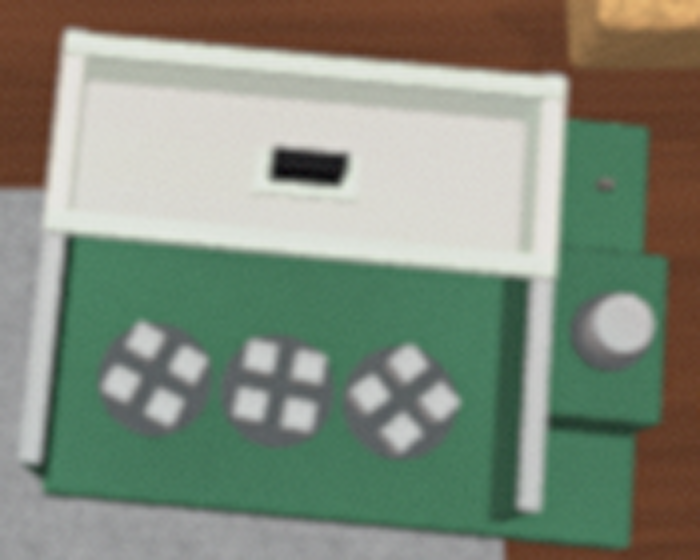

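Create sock.py:
```python
from h import *
im=get_image("top"); g=cv2.resize(im,None,fx=8,fy=8,interpolation=cv2.INTER_CUBIC)
hs=cv2.cvtColor(g,cv2.COLOR_BGR2HSV); m=((hs[...,1]<45)&(hs[...,2]>160)).astype(np.uint8)
n,l,st,ce=cv2.connectedComponentsWithStats(m)
P=[]
for i in range(1,n):
    u,v=(ce[i]+.5)/8-.5
    if 290<u<386 and 188<v<230 and 20<st[i,4]/64<120: P.append((u,v))
W=np.array([onz("top",p,70) for p in P]); W=W[np.argsort(W[:,1])]; print(len(W))
for k in range(0,len(W),4):
    q=W[k:k+4]; c=q.mean(0); a=np.arctan2(*(q-c).T[::-1]); 
    ang=np.angle(np.mean(np.exp(4j*(a-np.pi/4))))/4
    print("socket",c.round(1),"slot angle mod 90: %.3f"%ang, np.linalg.norm(q-c,axis=1).round(1))
```

```bash
python3 sock.py
```

```text
12
socket [ 474.7 -201.6] slot angle mod 90: 0.657 [25.2 25.4 25.2 25.1]
socket [ 484.4 -112.1] slot angle mod 90: -0.227 [25.2 25.  25.1 25.1]
socket [494.1 -22.6] slot angle mod 90: -0.521 [25.  25.1 25.2 25.1]
```

View pics/t_rack2.png

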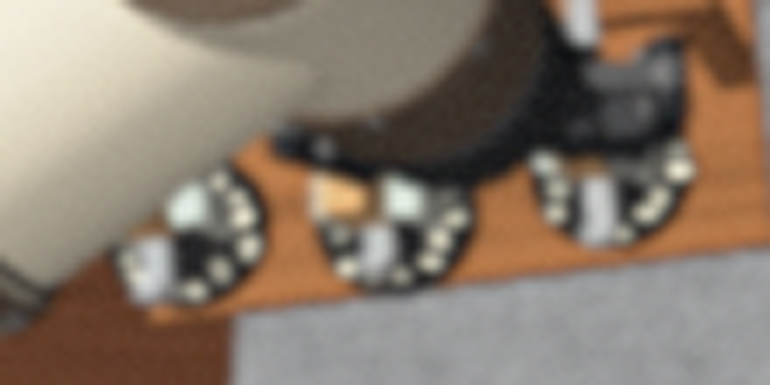

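Run:
```python
from h import *
f=lambda u,v:((u+.5)/6-.5+140,(v+.5)/6-.5+140)
for p in((528,262),(336,301),(157.5,311)): print(onz("top",f(*p),118).round(1))
# block top centre from crop1 at z192
for p in((491,234),(296,275),(103,285)): print(onz("top",f(*p),188).round(1))
tool([545,195,210],1.686)
```

```text
[549.8 194.4]
[532.4 282.2]
[528.6 364. ]
[547.4 196.7]
[530.2 280.4]
[526.7 363.3]
row [-18.   -2.9  40. ] [-0.    -0.001  0.001] pos [526.8 195.8 250.1] j6 -2.10 cur 1.687 dyaw -0.001 w 50.1 t 6.5
```

Emit:
jog_arm:
  motion: {"moves":[[-22, -3, 0, 0, 0, 0], [-22, -3, 30, 0, 0, 0], [-22, -3, 60, 0, 0, 0], [-22, -3, 71, 0, 0, 0], [-22, -3, 71, 0, 0, 0], [-22, -3, 71, 0, 0, 0]]}
  jaw: 50

```text
clock: 7.05
position: [550.0, 195.7, 180.7]
ee_rot: [-0.058, 0.998, 0.0, 0.001]
contact_force: [0.4, 0.7, 1.3]
gripper_width: 50.0
grasp_force: 0.0
```

Emit:
jog_arm:
  motion: {"moves":[[0, 0, 0, 0, 0, 0], [0, 0, 0, 0, 0, 0], [0, 0, 0, 0, 0, 0], [0, 0, 0, 0, 0, 0], [0, 0, 0, 0, 0, 0], [0, 0, 0, 0, 0, 0]]}
  jaw: 5

```text
clock: 7.65
position: [549.9, 196.0, 181.0]
ee_rot: [-0.058, 0.998, 0.001, 0.001]
contact_force: [-0.5, 0.3, 5.7]
gripper_width: 14.6
grasp_force: 60.5
```

Run:
```python
from h import *
tool([549,196,179])
crop("scene",370,140,115,95,6,"s_g1.png")
```

```text
row [0.9 0.1 2. ] [ 0.001  0.003 -0.   ] pos [549.9 196.  181. ] j6 -2.08 cur 1.686 dyaw 0.000 w 14.6 t 7.7
```

View pics/s_g1.png

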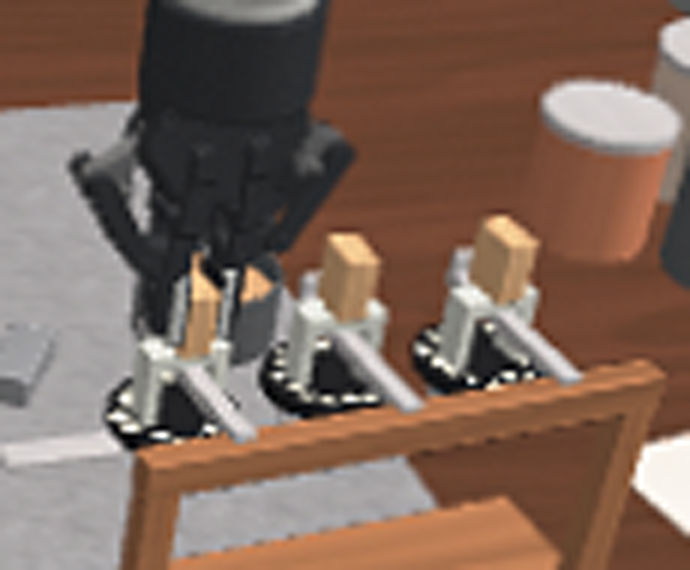

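Emit:
jog_arm:
  motion: {"moves":[[0, 0, -8, 0, 0, 0], [0, 0, -15, 0, 0, 0], [0, 0, -15, 0, 0, 0], [12, 0, -15, 0, 0, 0], [30, 0, -15, 0, 0, 0], [50, 0, -15, 0, 0, 0], [70, 0, -15, 0, 0, 0], [90, 0, -15, 0, 0, 0], [95, 0, -15, 0, 0, 0], [95, 0, -15, 0, 0, 0]]}

```text
clock: 8.7
position: [453.9, 184.3, 194.6]
ee_rot: [-0.058, 0.998, -0.0, -0.0]
contact_force: [0.4, 0.4, -1.8]
gripper_width: 14.8
grasp_force: 59.6
```

Emit:
jog_arm:
  motion: {"moves":[[0, 0, -30, 0, 0, 0], [0, 0, -60, 0, 0, 0], [0, 0, -75, 0, 0, 0], [0, 0, -75, 0, 0, 0], [0, 0, -75, 0, 0, 0]]}

```text
clock: 9.2
position: [454.7, 184.5, 268.7]
ee_rot: [-0.057, 0.998, -0.0, -0.001]
contact_force: [0.2, -0.6, -3.4]
gripper_width: 15.1
grasp_force: 59.7
```

Run:
```python
from h import *
crop("scene",330,110,150,110,5,"s_g2.png")
s=arm.read_state();q=s["position"]
for a in(-.521,):
  for k in(0,1): tool([494,-22.6,262],a+k*np.pi/2)
```

```text
row [ -15.7 -210.     6.2] [ 0.    -0.003 -0.936] pos [454.4 184.3 268.1] j6 -2.17 cur 1.685 dyaw 0.936 w 15.2 t 9.2
row [ -15.7 -210.     6.2] [-0.002 -0.002  0.635] pos [454.4 184.3 268.1] j6 -2.17 cur 1.685 dyaw -0.635 w 15.2 t 9.2
```

View pics/s_g2.png

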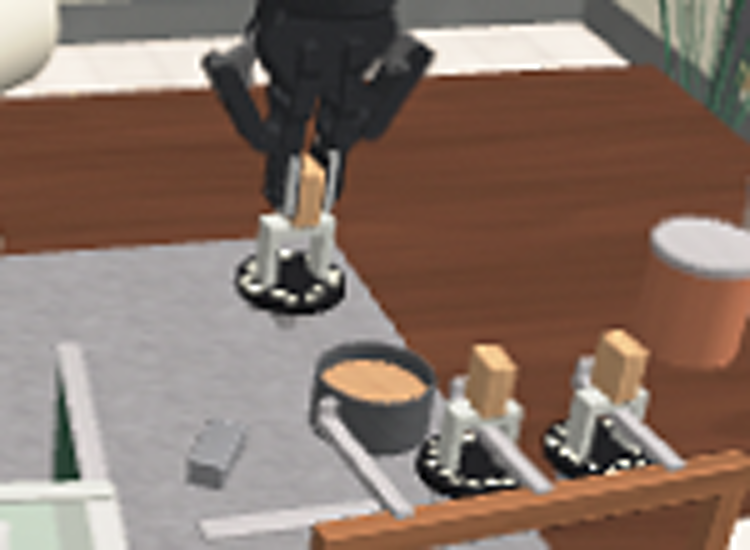

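Emit:
jog_arm:
  motion: {"moves":[[-16, -210, 6, 0, 0, 0.635], [-16, -210, 6, 0, 0, 0.635], [-16, -210, 6, 0, 0, 0.635], [-16, -210, 6, 0, 0, 0.635], [-16, -210, 6, 0, 0, 0.635], [-16, -210, 6, 0, 0, 0.635], [-16, -210, 6, 0, 0, 0.635], [-16, -210, 6, 0, 0, 0.635]]}

```text
clock: 10.05
position: [494.6, -21.2, 263.1]
ee_rot: [0.256, 0.967, -0.0, -0.0]
contact_force: [-0.6, 0.2, -2.5]
gripper_width: 14.9
grasp_force: 59.9
```

Run:
```python
from h import *
tool([494,-22.6,262],-.521+np.pi/2)
crop("top",290,150,80,75,8,"t_h1.png"); crop("scene",290,150,80,75,8,"x.png")
p=arm.read_state()["position"]; o=p-[0,0,69+0]
print(proj("top",o+[0,0,8]),proj("top",o+[-32,0,8]),proj("top",o+[-32,0,0]))
```

```text
row [-0.2 -1.5  1.1] [-0.    -0.001  0.003] pos [494.6 -21.2 263.1] j6 -2.37 cur 1.053 dyaw -0.003 w 14.9 t 10.1
[305.28741776 196.643423  ] [305.41065746 209.06942719] [305.43555819 209.52277967]
```

View pics/t_h1.png

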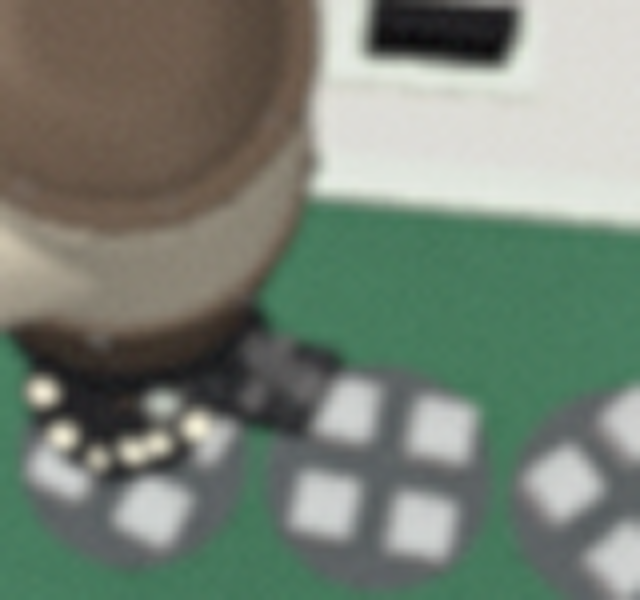

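Emit:
jog_arm:
  motion: {"moves":[[0, -1.5, 40, 0, 0, 0], [0, -1.5, 75, 0, 0, 0], [0, -1.5, 97, 0, 0, 0], [0, -1.5, 97, 0, 0, 0], [0, -1.5, 97, 0, 0, 0], [0, -1.5, 97, 0, 0, 0]]}

```text
clock: 10.75
position: [495.4, -22.8, 168.3]
ee_rot: [0.257, 0.967, 0.001, 0.002]
contact_force: [-0.7, -0.2, -1.9]
gripper_width: 15.0
grasp_force: 59.9
```

Emit:
jog_arm:
  motion: {"moves":[[0, 0, 2, 0, 0, 0], [0, 0, 4, 0, 0, 0], [0, 0, 6, 0, 0, 0], [0, 0, 6, 0, 0, 0]]}

```text
clock: 11.15
position: [493.9, -23.6, 160.4]
ee_rot: [0.257, 0.966, -0.0, -0.0]
contact_force: [-0.5, -0.5, -1.6]
gripper_width: 14.9
grasp_force: 60.0
```

Emit:
jog_arm:
  motion: {"moves":[[0, 0, 2, 0, 0, 0], [0, 0, 4, 0, 0, 0], [0, 0, 4, 0, 0, 0]]}

```text
clock: 11.45
position: [493.8, -23.5, 156.1]
ee_rot: [0.257, 0.966, -0.0, -0.0]
contact_force: [-0.5, -0.0, -2.1]
gripper_width: 15.1
grasp_force: 60.0
```

Run:
```python
from h import *
tool([494,-22.6,139],-.521+np.pi/2); print(arm.read_state()["contact_force"])
```

```text
row [ 0.3  0.9 17.1] [-0.001 -0.001  0.001] pos [493.8 -23.5 156.1] j6 -2.37 cur 1.050 dyaw -0.001 w 15.1 t 11.4
[-0.47548949 -0.01744931 -2.11047174]
```

Emit:
jog_arm:
  motion: {"moves":[[0, 0, 2, 0, 0, 0], [0, 0, 4, 0, 0, 0], [0, 0, 6, 0, 0, 0], [0, 0, 7, 0, 0, 0], [0, 0, 7, 0, 0, 0]]}

```text
clock: 11.95
position: [493.9, -23.5, 149.3]
ee_rot: [0.257, 0.966, -0.0, -0.0]
contact_force: [0.5, -0.4, -1.5]
gripper_width: 15.1
grasp_force: 60.0
```

Emit:
jog_arm:
  motion: {"moves":[[0, 0, 2, 0, 0, 0], [0, 0, 4, 0, 0, 0], [0, 0, 6, 0, 0, 0], [0, 0, 8, 0, 0, 0], [0, 0, 8, 0, 0, 0]]}

```text
clock: 12.45
position: [493.8, -23.5, 141.2]
ee_rot: [0.257, 0.966, -0.0, -0.0]
contact_force: [0.5, 0.2, -1.8]
gripper_width: 15.3
grasp_force: 60.0
```

Dropped straight in. Last millimetres, until the disc seats.

Emit:
jog_arm:
  motion: {"moves":[[0, 0, 1, 0, 0, 0], [0, 0, 2, 0, 0, 0], [0, 0, 3, 0, 0, 0], [0, 0, 3, 0, 0, 0]]}

```text
clock: 12.85
position: [494.2, -23.4, 139.1]
ee_rot: [0.257, 0.966, 0.0, 0.0]
contact_force: [-1.6, 0.2, 2.9]
gripper_width: 15.0
grasp_force: 60.5
```

Emit:
jog_arm:
  motion: {"moves":[[0, 0, 0, 0, 0, 0], [0, 0, 0, 0, 0, 0], [0, 0, 0, 0, 0, 0], [0, 0, -30, 0, 0, 0], [0, 0, -75, 0, 0, 0], [0, 0, -116, 0, 0, 0], [0, 0, -116, 0, 0, 0]]}
  jaw: 45

```text
clock: 13.55
position: [497.4, -23.2, 260.9]
ee_rot: [0.257, 0.966, 0.002, 0.006]
contact_force: [1.1, -0.1, 0.1]
gripper_width: 45.1
grasp_force: 0.0
```

Run:
```python
from h import *
tool([510,280,255],1.686)
```

```text
row [139.6 269.5   6.5] [ 0.004  0.013 -0.634] pos [497.4 -23.2 260.9] j6 -2.37 cur 1.052 dyaw 0.634 w 45.1 t 13.6
```

Emit:
jog_arm:
  motion: {"moves":[[140, 270, 0, 0, 0, -0.634], [140, 270, 0, 0, 0, -0.634], [140, 270, 0, 0, 0, -0.634], [140, 270, 0, 0, 0, -0.634], [140, 270, 0, 0, 0, -0.634], [140, 270, 0, 0, 0, -0.634], [140, 270, 0, 0, 0, -0.634], [140, 270, 0, 0, 0, -0.634], [140, 270, 0, 0, 0, -0.634]]}
  jaw: 45

```text
clock: 14.45
position: [506.5, 279.6, 254.0]
ee_rot: [-0.057, 0.998, -0.0, -0.0]
contact_force: [-0.1, 0.3, 0.6]
gripper_width: 44.9
grasp_force: 0.0
```

Run:
```python
from h import *
tool([532,281,181],1.686)
crop("top",268,150,130,85,6,"t_s1.png")
```

```text
row [-25.6  -1.4  73. ] [-0.001 -0.001 -0.002] pos [506.5 279.6 254. ] j6 -2.24 cur 1.684 dyaw 0.002 w 44.9 t 14.4
```

View pics/t_s1.png

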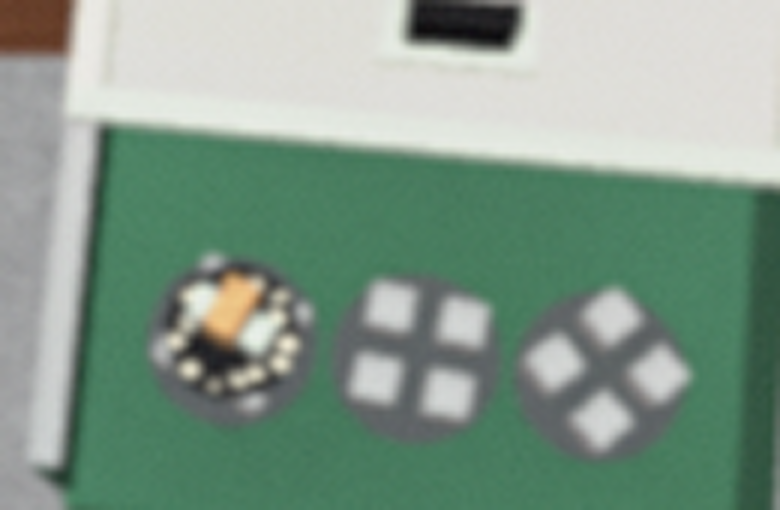

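Carrier 1 sits centred on the left socket (crop (233,335)). Next carrier.

Emit:
jog_arm:
  motion: {"moves":[[-26, -1, 0, 0, 0, 0], [-26, -1, 30, 0, 0, 0], [-26, -1, 60, 0, 0, 0], [-26, -1, 73, 0, 0, 0], [-26, -1, 73, 0, 0, 0], [-26, -1, 73, 0, 0, 0]]}
  jaw: 45

```text
clock: 15.1
position: [533.5, 282.1, 182.9]
ee_rot: [-0.057, 0.998, 0.0, 0.001]
contact_force: [0.5, -0.6, 0.7]
gripper_width: 44.8
grasp_force: 0.0
```

Emit:
jog_arm:
  motion: {"moves":[[0, 0, 0, 0, 0, 0], [0, 0, 0, 0, 0, 0], [0, 0, 0, 0, 0, 0], [0, 0, 0, 0, 0, 0], [0, 0, 0, 0, 0, 0]]}
  jaw: 5

```text
clock: 15.6
position: [533.2, 282.5, 183.4]
ee_rot: [-0.057, 0.998, 0.0, 0.001]
contact_force: [-0.8, -1.9, 6.2]
gripper_width: 14.7
grasp_force: 58.8
```

Emit:
jog_arm:
  motion: {"moves":[[0, 0, -8, 0, 0, 0], [0, 0, -15, 0, 0, 0], [0, 0, -15, 0, 0, 0], [12, 0, -15, 0, 0, 0], [30, 0, -15, 0, 0, 0], [50, 0, -15, 0, 0, 0], [70, 0, -15, 0, 0, 0], [90, 0, -15, 0, 0, 0], [95, 0, -15, 0, 0, 0], [95, 0, -15, 0, 0, 0]]}

```text
clock: 16.6
position: [437.4, 271.4, 196.6]
ee_rot: [-0.057, 0.998, 0.0, -0.0]
contact_force: [0.1, -0.2, -2.4]
gripper_width: 14.7
grasp_force: 58.4
```

Emit:
jog_arm:
  motion: {"moves":[[0, 0, -30, 0, 0, 0], [0, 0, -60, 0, 0, 0], [0, 0, -75, 0, 0, 0], [0, 0, -75, 0, 0, 0]]}

```text
clock: 17.0
position: [440.0, 272.7, 274.0]
ee_rot: [-0.057, 0.998, 0.002, 0.002]
contact_force: [0.6, -0.3, -2.2]
gripper_width: 14.9
grasp_force: 59.3
```

Run:
```python
from h import *
for k in(0,1):tool([484,-112.5,262],-.227+k*np.pi/2)
```

```text
row [  -0.  -387.7   10.6] [ 0.     0.007 -1.23 ] pos [440.  272.7 274. ] j6 -2.33 cur 1.684 dyaw 1.230 w 14.9 t 17.0
row [  -0.  -387.7   10.6] [0.004 0.004 0.341] pos [440.  272.7 274. ] j6 -2.33 cur 1.684 dyaw -0.341 w 14.9 t 17.0
```

Emit:
jog_arm:
  motion: {"moves":[[0, -388, 8, 0, 0, 0.341], [0, -388, 8, 0, 0, 0.341], [0, -388, 8, 0, 0, 0.341], [0, -388, 8, 0, 0, 0.341], [0, -388, 8, 0, 0, 0.341], [0, -388, 8, 0, 0, 0.341], [0, -388, 8, 0, 0, 0.341], [0, -388, 8, 0, 0, 0.341], [0, -388, 8, 0, 0, 0.341], [0, -388, 8, 0, 0, 0.341]]}

```text
clock: 18.0
position: [481.9, -115.0, 261.8]
ee_rot: [0.115, 0.993, -0.0, -0.002]
contact_force: [-0.6, 0.8, -3.5]
gripper_width: 14.9
grasp_force: 59.6
```

Run:
```python
from h import *
crop("top",300,150,80,75,8,"t_h2.png")
tool([484,-112.5,262],-.227+np.pi/2)
p=arm.read_state()["position"]; o=p-[0,0,70]
print(*[((proj("top",o+d)-[300,150]+.5)*8-.5).round() for d in([0,0,8],[-32,0,4])])
```

```text
row [-1.6  2.   0.2] [-0.    -0.002 -0.001] pos [ 482.  -114.1  262.2] j6 -1.89 cur 1.342 dyaw 0.001 w 14.7 t 18.1
[338. 414.] [340. 515.]
```

View pics/t_h2.png

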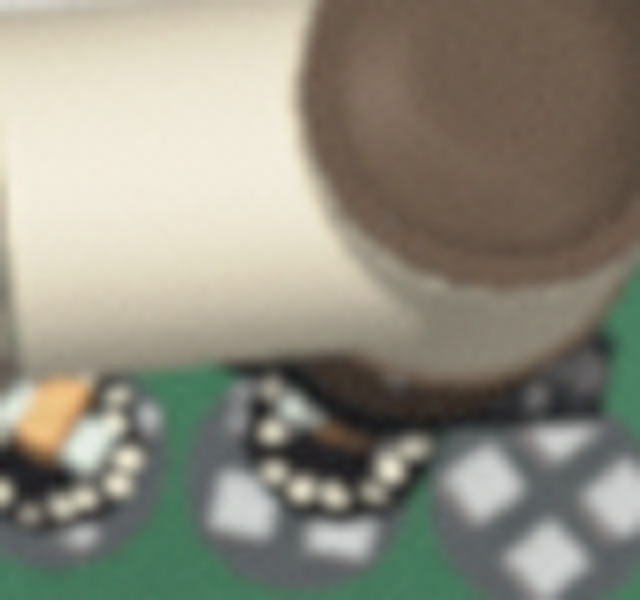

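Emit:
jog_arm:
  motion: {"moves":[[-1.6, 2, 40, 0, 0, 0], [-1.6, 2, 75, 0, 0, 0], [-1.6, 2, 95, 0, 0, 0], [-1.6, 2, 95, 0, 0, 0], [-1.6, 2, 95, 0, 0, 0]]}

```text
clock: 18.55
position: [485.0, -111.5, 169.0]
ee_rot: [0.112, 0.994, -0.0, 0.0]
contact_force: [1.0, -0.1, -2.7]
gripper_width: 15.0
grasp_force: 59.6
```

Run:
```python
from h import *
tool([484,-112.5,139],-.227+np.pi/2)
```

```text
row [ 0.8 -1.2 30. ] [-0.     0.001  0.002] pos [ 485.  -111.5  169. ] j6 -1.90 cur 1.346 dyaw -0.002 w 15.0 t 18.6
```

Emit:
jog_arm:
  motion: {"moves":[[0, 0, 2, 0, 0, 0], [0, 0, 4, 0, 0, 0], [0, 0, 6, 0, 0, 0], [0, 0, 8, 0, 0, 0], [0, 0, 8, 0, 0, 0]]}

```text
clock: 19.05
position: [484.2, -112.4, 160.5]
ee_rot: [0.113, 0.994, 0.0, -0.0]
contact_force: [-0.8, -0.2, -2.7]
gripper_width: 14.8
grasp_force: 59.6
```

Emit:
jog_arm:
  motion: {"moves":[[0, 0, 2, 0, 0, 0], [0, 0, 4, 0, 0, 0], [0, 0, 4, 0, 0, 0]]}

```text
clock: 19.35
position: [484.8, -112.2, 156.4]
ee_rot: [0.113, 0.994, 0.0, 0.0]
contact_force: [1.6, 0.3, -2.5]
gripper_width: 14.8
grasp_force: 59.7
```

Run:
```python
from h import *
tool([484,-112.5,139],-.227+np.pi/2)
```

```text
row [ 0.8 -0.4 17.4] [ 0.     0.001 -0.   ] pos [ 484.8 -112.2  156.4] j6 -1.90 cur 1.344 dyaw 0.000 w 14.8 t 19.4
```

Emit:
jog_arm:
  motion: {"moves":[[0, 0, 2, 0, 0, 0], [0, 0, 4, 0, 0, 0], [0, 0, 6, 0, 0, 0], [0, 0, 7, 0, 0, 0], [0, 0, 7, 0, 0, 0]]}

```text
clock: 19.85
position: [484.8, -112.2, 149.5]
ee_rot: [0.113, 0.994, 0.0, 0.0]
contact_force: [2.0, 1.4, -2.4]
gripper_width: 15.0
grasp_force: 59.7
```

Emit:
jog_arm:
  motion: {"moves":[[0, 0, 2, 0, 0, 0], [0, 0, 4, 0, 0, 0], [0, 0, 6, 0, 0, 0], [0, 0, 7, 0, 0, 0], [0, 0, 7, 0, 0, 0]]}

```text
clock: 20.35
position: [484.8, -112.2, 142.5]
ee_rot: [0.113, 0.994, 0.0, 0.0]
contact_force: [2.3, 3.1, -2.7]
gripper_width: 14.7
grasp_force: 59.8
```

Emit:
jog_arm:
  motion: {"moves":[[0, 0, 1, 0, 0, 0], [0, 0, 2, 0, 0, 0], [0, 0, 2, 0, 0, 0]]}

```text
clock: 20.65
position: [484.9, -112.4, 141.6]
ee_rot: [0.113, 0.994, -0.0, 0.001]
contact_force: [1.4, 2.4, 4.6]
gripper_width: 15.1
grasp_force: 60.7
```

Emit:
jog_arm:
  motion: {"moves":[[0, 0, 0, 0, 0, 0], [0, 0, 0, 0, 0, 0], [0, 0, 0, 0, 0, 0], [0, 0, -30, 0, 0, 0], [0, 0, -75, 0, 0, 0], [0, 0, -116, 0, 0, 0], [0, 0, -116, 0, 0, 0]]}
  jaw: 45

```text
clock: 21.35
position: [487.1, -112.9, 262.5]
ee_rot: [0.113, 0.994, 0.0, 0.006]
contact_force: [0.4, 0.4, 0.3]
gripper_width: 45.1
grasp_force: 0.0
```

Run:
```python
from h import *
tool([500,363,255],1.686)
```

```text
row [ 94.3 466.6   7.1] [-0.001  0.012 -0.342] pos [ 487.1 -112.9  262.5] j6 -1.90 cur 1.344 dyaw 0.342 w 45.1 t 21.4
```

Emit:
jog_arm:
  motion: {"moves":[[94, 467, 0, 0, 0, -0.342], [94, 467, 0, 0, 0, -0.342], [94, 467, 0, 0, 0, -0.342], [94, 467, 0, 0, 0, -0.342], [94, 467, 0, 0, 0, -0.342], [94, 467, 0, 0, 0, -0.342], [94, 467, 0, 0, 0, -0.342], [94, 467, 0, 0, 0, -0.342], [94, 467, 0, 0, 0, -0.342], [94, 467, 0, 0, 0, -0.342]]}
  jaw: 45

```text
clock: 22.35
position: [497.3, 366.8, 254.9]
ee_rot: [-0.059, 0.998, -0.001, -0.001]
contact_force: [0.7, -0.5, 0.5]
gripper_width: 44.9
grasp_force: 0.0
```

Emit:
jog_arm:
  motion: {"moves":[[0, 0, 0, 0, 0, 0], [0, 0, 0, 0, 0, 0]]}

```text
clock: 22.55
position: [497.4, 363.6, 255.1]
ee_rot: [-0.058, 0.998, -0.001, -0.001]
contact_force: [-0.0, -1.2, -0.4]
gripper_width: 45.0
grasp_force: 0.0
```

Run:
```python
from h import *
tool([528.6,364,181],1.686)
```

```text
row [-31.2  -3.   74.1] [-0.002 -0.002  0.   ] pos [497.4 363.6 255.1] j6 -2.35 cur 1.686 dyaw -0.000 w 45.0 t 22.6
```

Emit:
jog_arm:
  motion: {"moves":[[-31, -3, 0, 0, 0, 0], [-31, -3, 30, 0, 0, 0], [-31, -3, 60, 0, 0, 0], [-31, -3, 74, 0, 0, 0], [-31, -3, 74, 0, 0, 0], [-31, -3, 74, 0, 0, 0]]}
  jaw: 45

```text
clock: 23.15
position: [529.8, 364.1, 183.8]
ee_rot: [-0.057, 0.998, 0.0, 0.001]
contact_force: [0.6, 0.0, 1.5]
gripper_width: 45.2
grasp_force: 0.0
```

Emit:
jog_arm:
  motion: {"moves":[[0, 0, 0, 0, 0, 0], [0, 0, 0, 0, 0, 0], [0, 0, 0, 0, 0, 0], [0, 0, 0, 0, 0, 0], [0, 0, 0, 0, 0, 0]]}
  jaw: 5

```text
clock: 23.65
position: [529.7, 364.6, 184.4]
ee_rot: [-0.058, 0.998, 0.0, 0.001]
contact_force: [-0.7, -2.4, 5.5]
gripper_width: 14.8
grasp_force: 59.5
```

Emit:
jog_arm:
  motion: {"moves":[[0, 0, -8, 0, 0, 0], [0, 0, -15, 0, 0, 0], [0, 0, -15, 0, 0, 0], [12, 0, -15, 0, 0, 0], [30, 0, -15, 0, 0, 0], [50, 0, -15, 0, 0, 0], [70, 0, -15, 0, 0, 0], [90, 0, -15, 0, 0, 0], [95, 0, -15, 0, 0, 0], [95, 0, -15, 0, 0, 0]]}

```text
clock: 24.65
position: [433.8, 353.4, 197.6]
ee_rot: [-0.058, 0.998, -0.0, -0.0]
contact_force: [0.1, 0.1, -3.5]
gripper_width: 14.6
grasp_force: 58.5
```

Emit:
jog_arm:
  motion: {"moves":[[0, 0, -30, 0, 0, 0], [0, 0, -60, 0, 0, 0], [0, 0, -75, 0, 0, 0], [0, 0, -75, 0, 0, 0]]}

```text
clock: 25.05
position: [436.3, 354.7, 275.1]
ee_rot: [-0.057, 0.998, 0.002, 0.002]
contact_force: [0.7, 0.3, -3.9]
gripper_width: 15.0
grasp_force: 59.4
```

Run:
```python
from h import *
for k in(0,1):tool([474.7,-201.8,262],.657+k*np.pi/2)
```

```text
row [  25.5 -557.2   10.8] [0.006 0.002 1.028] pos [436.3 354.7 275.1] j6 -2.43 cur 1.685 dyaw -1.028 w 15.0 t 25.1
row [  25.5 -557.2   10.8] [ 0.003  0.006 -0.542] pos [436.3 354.7 275.1] j6 -2.43 cur 1.685 dyaw 0.542 w 15.0 t 25.1
```

Emit:
jog_arm:
  motion: {"moves":[[25, -557, 8, 0, 0, -0.542], [25, -557, 8, 0, 0, -0.542], [25, -557, 8, 0, 0, -0.542], [25, -557, 8, 0, 0, -0.542], [25, -557, 8, 0, 0, -0.542], [25, -557, 8, 0, 0, -0.542], [25, -557, 8, 0, 0, -0.542], [25, -557, 8, 0, 0, -0.542], [25, -557, 8, 0, 0, -0.542], [25, -557, 8, 0, 0, -0.542]]}

```text
clock: 26.05
position: [469.0, -145.5, 264.1]
ee_rot: [-0.322, 0.947, 0.0, -0.001]
contact_force: [1.0, 0.7, -2.8]
gripper_width: 14.8
grasp_force: 59.3
```

```bash
python3 - <<'E'
from h import *
tool([474.7,-201.8,262],.657+np.pi/2)
E
```

```text
row [ 29.8 -48.1   2. ] [ 0.001 -0.001 -0.001] pos [ 469.  -145.5  264.1] j6 -0.94 cur 2.227 dyaw 0.001 w 14.8 t 26.1
```

Emit:
jog_arm:
  motion: {"moves":[[0, 0, 0, 0, 0, 0], [0, 0, 0, 0, 0, 0]]}
  quiet: true

```text
ok
```

```bash
python3 - <<'E'
from h import *
tool([474.7,-201.8,262],.657+np.pi/2)
E
```

```text
row [ 30.  -48.9   1.6] [ 0.002 -0.002 -0.004] pos [ 468.9 -144.7  263.7] j6 -0.95 cur 2.224 dyaw 0.004 w 14.9 t 26.2
```

Emit:
jog_arm:
  motion: {"moves":[[30, -49, 0, 0, 0, 0], [30, -49, 0, 0, 0, 0], [30, -49, 0, 0, 0, 0], [30, -49, 0, 0, 0, 0], [30, -49, 0, 0, 0, 0]]}

```text
clock: 26.75
position: [475.7, -199.1, 265.3]
ee_rot: [-0.323, 0.946, 0.0, -0.0]
contact_force: [0.0, 0.1, -3.0]
gripper_width: 14.9
grasp_force: 60.4
```

```bash
python3 - <<'E'
from h import *
tool([474.7,-201.8,262],.657+np.pi/2)
crop("top",320,150,80,75,8,"t_h3.png")
p=arm.read_state()["position"]; o=p-[0,0,71]
print(*[((proj("top",o+d)-[320,150]+.5)*8-.5).round() for d in([0,0,8],[-32,0,4])])
E
```

```text
row [ 2.4 -1.5  3.3] [0.    0.    0.002] pos [ 475.7 -199.1  265.3] j6 -0.83 cur 2.229 dyaw -0.002 w 14.9 t 26.8
[446. 429.] [448. 531.]
```

View pics/t_h3.png

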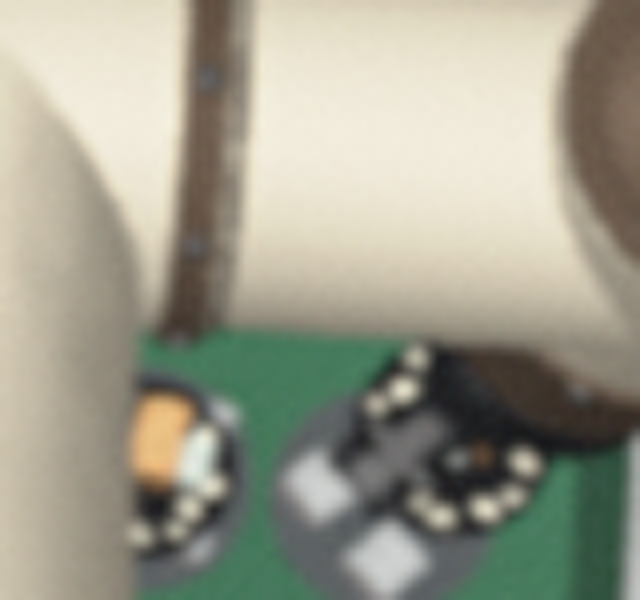

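Emit:
jog_arm:
  motion: {"moves":[[2.4, -1.5, 40, 0, 0, 0], [2.4, -1.5, 75, 0, 0, 0], [2.4, -1.5, 95, 0, 0, 0], [2.4, -1.5, 95, 0, 0, 0], [2.4, -1.5, 95, 0, 0, 0], [2.4, -1.5, 95, 0, 0, 0]]}

```text
clock: 27.4
position: [476.1, -203.0, 172.3]
ee_rot: [-0.323, 0.946, -0.001, 0.002]
contact_force: [-0.2, 0.5, -2.6]
gripper_width: 15.0
grasp_force: 60.2
```

Run:
```python
from h import *
tool([474.7,-201.8,139],.657+np.pi/2)
```

```text
row [ 0.5  1.9 33.3] [-0.003  0.002  0.001] pos [ 476.1 -203.   172.3] j6 -0.82 cur 2.229 dyaw -0.001 w 15.0 t 27.4
```

Emit:
jog_arm:
  motion: {"moves":[[0, 0, 2, 0, 0, 0], [0, 0, 4, 0, 0, 0], [0, 0, 6, 0, 0, 0], [0, 0, 8, 0, 0, 0], [0, 0, 8, 0, 0, 0]]}

```text
clock: 27.9
position: [474.8, -202.9, 162.3]
ee_rot: [-0.322, 0.947, 0.0, 0.0]
contact_force: [-0.9, 1.4, -1.8]
gripper_width: 14.6
grasp_force: 60.6
```

Emit:
jog_arm:
  motion: {"moves":[[0, 0, 2, 0, 0, 0], [0, 0, 4, 0, 0, 0], [0, 0, 4, 0, 0, 0]]}

```text
clock: 28.2
position: [475.3, -202.5, 159.6]
ee_rot: [-0.323, 0.947, 0.0, 0.001]
contact_force: [-0.6, 4.3, -0.3]
gripper_width: 14.9
grasp_force: 60.6
```

Run:
```python
from h import *
tool([474.7,-201.8,139],.657+np.pi/2)
```

```text
row [ 0.   0.9 20.6] [-0.     0.002 -0.   ] pos [ 475.3 -202.5  159.6] j6 -0.82 cur 2.228 dyaw 0.000 w 14.9 t 28.2
```

Emit:
jog_arm:
  motion: {"moves":[[-0.5, 0.6, 0, 0, 0, 0], [-0.5, 0.6, 2, 0, 0, 0], [-0.5, 0.6, 4, 0, 0, 0], [-0.5, 0.6, 6, 0, 0, 0], [-0.5, 0.6, 6, 0, 0, 0]]}

```text
clock: 28.7
position: [474.9, -201.5, 151.6]
ee_rot: [-0.322, 0.947, 0.001, 0.0]
contact_force: [1.2, 5.7, -2.0]
gripper_width: 14.8
grasp_force: 60.4
```

Emit:
jog_arm:
  motion: {"moves":[[0, 0, 2, 0, 0, 0], [0, 0, 4, 0, 0, 0], [0, 0, 4, 0, 0, 0]]}

```text
clock: 29.0
position: [474.9, -201.4, 147.7]
ee_rot: [-0.322, 0.947, 0.001, 0.0]
contact_force: [0.8, 7.0, -2.0]
gripper_width: 15.0
grasp_force: 60.5
```

Key is in (past the 12 mm level); keep easing down.

Emit:
jog_arm:
  motion: {"moves":[[-0.5, 0.6, 2, 0, 0, 0], [-0.5, 0.6, 4, 0, 0, 0], [-0.5, 0.6, 5, 0, 0, 0], [-0.5, 0.6, 5, 0, 0, 0]]}

```text
clock: 29.4
position: [474.9, -201.1, 142.9]
ee_rot: [-0.322, 0.947, 0.0, 0.0]
contact_force: [0.4, 5.9, -1.4]
gripper_width: 15.2
grasp_force: 60.8
```

Emit:
jog_arm:
  motion: {"moves":[[0, 0, 1, 0, 0, 0], [0, 0, 2, 0, 0, 0], [0, 0, 3, 0, 0, 0], [0, 0, 3, 0, 0, 0]]}

```text
clock: 29.8
position: [475.2, -201.1, 142.5]
ee_rot: [-0.323, 0.946, -0.0, 0.0]
contact_force: [-3.7, 9.1, 13.3]
gripper_width: 14.6
grasp_force: 62.5
```

Emit:
jog_arm:
  motion: {"moves":[[0, 0, 0, 0, 0, 0], [0, 0, 0, 0, 0, 0], [0, 0, 0, 0, 0, 0], [0, 0, -30, 0, 0, 0], [0, 0, -75, 0, 0, 0], [0, 0, -110, 0, 0, 0], [0, 0, -110, 0, 0, 0], [0, 0, -110, 0, 0, 0]]}
  jaw: 45

```text
clock: 30.6
position: [474.8, -201.8, 250.7]
ee_rot: [-0.322, 0.947, -0.0, 0.001]
contact_force: [-0.8, 0.1, -1.1]
gripper_width: 44.9
grasp_force: 0.0
```

Run:
```python
from h import *
tool([614,-123,252],-.109)
```

```text
row [-158.3  -22.5   -1.1] [-0.001  0.001 -0.806] pos [ 474.8 -201.8  250.7] j6 -0.83 cur 2.227 dyaw 0.806 w 44.9 t 30.6
```

Emit:
jog_arm:
  motion: {"moves":[[-158, -22.5, 0, 0, 0, -0.806], [-158, -22.5, 0, 0, 0, -0.806], [-158, -22.5, 0, 0, 0, -0.806], [-158, -22.5, 0, 0, 0, -0.806], [-158, -22.5, 0, 0, 0, -0.806], [-158, -22.5, 0, 0, 0, -0.806], [-158, -22.5, 0, 0, 0, -0.806], [-158, -22.5, 0, 0, 0, -0.806]]}
  jaw: 45

```text
clock: 31.4
position: [613.1, -123.1, 248.8]
ee_rot: [-0.667, 0.745, 0.001, -0.001]
contact_force: [0.4, 0.1, -0.1]
gripper_width: 44.8
grasp_force: 0.0
```

Run:
```python
from h import *
tool([614,-123,187],-.109)
A,B=get_image("top")[150:240,268:398],get_image("scene")[190:260,200:370]
A=cv2.resize(A,(520,360),interpolation=2);B=cv2.resize(B,(520,214),interpolation=2)
cv2.imwrite("pics/all.png",np.vstack([A,B]))
```

```text
row [-0.2 -1.  61.8] [ 0.003 -0.    -0.001] pos [ 613.1 -123.1  248.8] j6 -0.17 cur 3.032 dyaw 0.001 w 44.8 t 31.4
```

View pics/all.png

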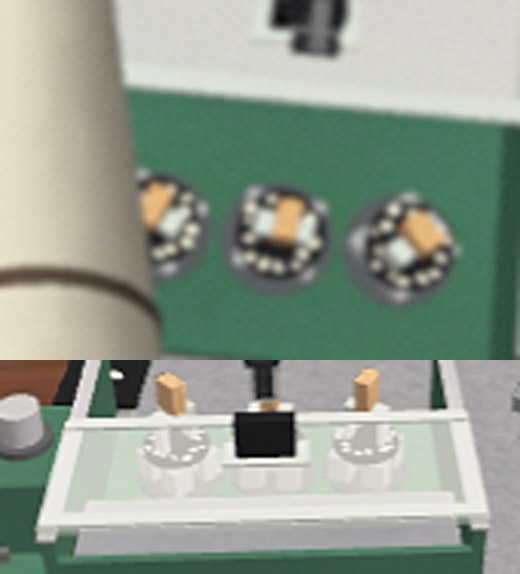

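All three carriers sit centred and level on their sockets. Now close the shield.

Emit:
jog_arm:
  motion: {"moves":[[0, -1, 30, 0, 0, 0], [0, -1, 62, 0, 0, 0], [0, -1, 62, 0, 0, 0], [0, -1, 62, 0, 0, 0]]}
  jaw: 45

```text
clock: 31.9
position: [614.8, -123.3, 188.7]
ee_rot: [-0.668, 0.744, -0.0, -0.001]
contact_force: [0.1, 0.4, 1.0]
gripper_width: 44.8
grasp_force: 0.0
```

Emit:
jog_arm:
  motion: {"moves":[[0, 0, 0, 0, 0, 0], [0, 0, 0, 0, 0, 0], [0, 0, 0, 0, 0, 0], [0, 0, 0, 0, 0, 0], [0, 0, 0, 0, 0, 0], [0, 0, 0, 0, 0, 0]]}
  jaw: 5

```text
clock: 32.5
position: [613.9, -123.0, 190.6]
ee_rot: [-0.668, 0.744, 0.0, -0.0]
contact_force: [-4.8, 2.1, 5.6]
gripper_width: 12.7
grasp_force: 61.1
```

Emit:
jog_arm:
  motion: {"moves":[[0, 10, 0, 0, 0, 0], [0, 20, 0, 0, 0, 0], [0, 30, 0, 0, 0, 0], [0, 40, 0, 0, 0, 0], [0, 50, 0, 0, 0, 0], [0, 60, 0, 0, 0, 0], [0, 70, 0, 0, 0, 0], [0, 70, 0, 0, 0, 0]]}

```text
clock: 33.3
position: [544.1, -115.4, 190.5]
ee_rot: [-0.668, 0.744, -0.001, 0.001]
contact_force: [-1.3, 1.4, 9.1]
gripper_width: 12.9
grasp_force: 61.5
```

Emit:
jog_arm:
  motion: {"moves":[[0, 10, 0, 0, 0, 0], [0, 20, 0, 0, 0, 0], [0, 30, 0, 0, 0, 0], [0, 40, 0, 0, 0, 0], [0, 50, 0, 0, 0, 0], [0, 60, 0, 0, 0, 0], [0, 70, 0, 0, 0, 0], [0, 76, 0, 0, 0, 0], [0, 81, 0, 0, 0, 0], [0, 81, 0, 0, 0, 0]]}

```text
clock: 34.3
position: [464.7, -106.7, 190.5]
ee_rot: [-0.668, 0.744, -0.001, 0.001]
contact_force: [-0.5, 1.1, 9.0]
gripper_width: 12.7
grasp_force: 61.6
```

Emit:
jog_arm:
  motion: {"moves":[[0, 0, 0, 0, 0, 0], [0, 0, 0, 0, 0, 0]]}

```text
clock: 34.5
position: [464.7, -106.7, 190.4]
ee_rot: [-0.668, 0.744, -0.001, 0.001]
contact_force: [-0.6, 0.8, 10.3]
gripper_width: 12.9
grasp_force: 61.7
```

Emit:
jog_arm:
  motion: {"moves":[[0, 1, 0, 0, 0, 0], [0, 2, 0, 0, 0, 0], [0, 2, 0, 0, 0, 0], [0, 2, 0, 0, 0, 0]]}

```text
clock: 34.9
position: [464.7, -106.7, 190.5]
ee_rot: [-0.668, 0.744, -0.003, 0.002]
contact_force: [4.8, -1.5, 6.4]
gripper_width: 13.0
grasp_force: 61.1
```

Emit:
jog_arm:
  motion: {"moves":[[0, 0, 0, 0, 0, 0], [0, 0, 0, 0, 0, 0], [0, 0, 0, 0, 0, 0], [0, 0, 0, 0, 0, 0], [0, 0, -40, 0, 0, 0], [0, 0, -80, 0, 0, 0], [0, 0, -90, 0, 0, 0], [0, 0, -90, 0, 0, 0]]}
  jaw: 45

```text
clock: 35.7
position: [463.2, -106.4, 279.9]
ee_rot: [-0.668, 0.744, -0.001, 0.002]
contact_force: [-0.5, 0.0, -0.3]
gripper_width: 45.0
grasp_force: 0.0
```

Emit:
jog_arm:
  motion: {"moves":[[-120, 150, -90, 0, 0, 0], [-120, 150, -90, 0, 0, 0], [0, 150, -90, 0, 0, 0], [0, 150, -90, 0, 0, 0], [0, 150, -90, 0, 0, 0]]}

```text
clock: 36.2
position: [310.7, -91.2, 369.5]
ee_rot: [-0.668, 0.744, -0.001, 0.001]
contact_force: [0.8, 0.6, 0.4]
gripper_width: 44.9
grasp_force: 0.0
```

Run:
```python
from h import *
A,B=get_image("top")[140:240,268:398],get_image("scene")[150:260,190:370]
A=cv2.resize(A,(390,300),interpolation=2);B=cv2.resize(B,(390,238),interpolation=2)
cv2.imwrite("pics/end.png",np.vstack([A,B]))
im=get_image("top"); m=np.zeros(im.shape[:2],np.uint8); m[195:225,320:360]=(im.max(2)[195:225,320:360]<70)*255
c=max(cv2.findContours(m,0,2)[0],key=cv2.contourArea); print(cv2.minAreaRect(c))
```

```text
((339.99505615234375, 209.0495147705078), (16.3186092376709, 4.875682353973389), 5.710593223571777)
```

View pics/end.png

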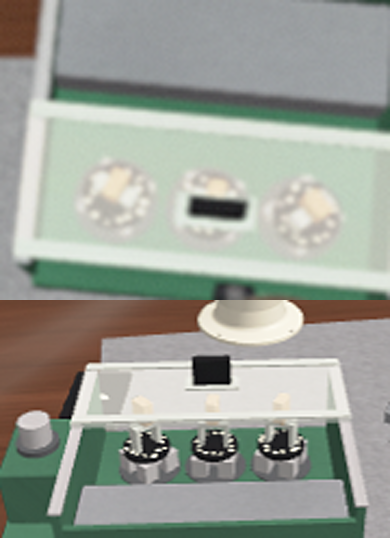

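The shield is shut against its stop with the fin back at its first pixel (340.0, 209.05), and the three carriers are home under it. Handing in.

```bash
python3 -c "
from bench import arm, get_image, get_calibration, job_done
print(job_done())"
```

```text
the job is handed in; nothing more can be done
None
```

The job is handed in at about 36 s: the catch wasn't holding the shield (knob untouched), all three carriers are home on their own spindles, the shield is shut and released, and nothing else on the bench was touched; the hand-in returned no verdict.

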